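Hold a circuit board down on its test fixture

TASK

Swing the bench magnifier clear of the test fixture, all the way out to its stop, by its orange knob or however is handy. Then flip the red safety catch fully over, away from the lever, and after that pull the lever towards the robot as far as it goes, so that the clear plate presses the board onto its test pins. The lever springs back if let go: finish while still holding it fully pulled in the gripper, with the magnifier still out, the catch still open and the spool, jar and screwdriver left alone.

Things in the scene. Friction and masses are not known exactly. Their poses are not given: they have to be found in the camera images.
- fixture: Fixed grey board test fixture, 220 x 220 mm, 50 mm high: green board, clear press plate under an aluminium frame (top 148 mm high), and on its left (+y) a blue cheek (y 85 to 115, x -70 to 35 mm, 90 mm high) carrying catch and lever. Origin: centre of the underside; x points away from the robot (within 9 degrees), y left, z up
- lever (a joint): Steel lever left of the fixture, turning about the y axis at lever_pivot. 0 = rest, leaning 25 degrees from upright away from the robot (+x); grows as its top is pulled to the robot (-x); stop at 1.05 rad, leaning 35 degrees to the robot. A spring returns it to 0 (3 N at the grip at rest, 7.5 N at the stop). The closed catch blocks it after about 0.1 rad
- lever_grip (a point): Middle of the black round grip bar, 21 mm across, 70 mm long, that sticks out left (along the fixture's y) from the lever's top, 160 mm from the pivot; the lever arm (18 mm wide, 10 mm thick) is 40 mm to its right. 195 mm above the table at rest, 181 mm at the stop. Its y axis is the bar's axis; its z points along the arm away from the pivot
- lever_pivot (a point): Pivot of the lever: in the plane of the lever arm, at fixture x 0, y 130, z 50 mm. The axis is the fixture's y axis; lever_grip lies 45 mm left (+y) of this plane. Axes as the fixture's
- catch (a joint): Red catch on the blue cheek, turning about the fixture's x axis at catch_hinge. 0 = closed: its tongue lies level in front of the lever arm and its paddle leans 35 degrees left (+y) of upright. Grows as the paddle is pushed right (-y) over the top; stop at 1.45 rad, paddle leaning 48 degrees right, tongue up, lever free. Friction (about 2 N at the paddle) keeps it where it is left
- catch_paddle (a point): Middle of the catch's red paddle, a plate 34 mm wide along the fixture's x, 8 mm thick, 45 mm long from the hinge line to its free end; this point is 27 mm from the hinge line. Its x axis is along the hinge; its frame turns with the catch and its z axis is upright when the joint reads 0
- catch_hinge (a point): Point on the catch's hinge line straight under the paddle, 101 mm above the table (fixture x -45, y 100). The hinge barrel has 7 mm radius. Axes as the fixture's
- swing_arm (a joint): Magnifier arm turning about a vertical post. 0 = lens right over the lever; grows as the arm swings clockwise seen from above, the lens passing on the robot's side and then out to the left (+y); 1.92 rad is the outer stop. It stays where it is left (friction about 1.1 N at the knob)
- swing_knob (a point): Middle of the upright orange knob on the magnifier arm, a round peg 22 mm across that stands 44 mm above the arm (from 282 to 326 mm above the table), 112 mm from the post axis; this point is 303 mm above the table
- post_axis (a point): Point on the vertical axis of the magnifier's post, at arm height, 276 mm above the table. The post is 20 mm across, its round foot 110 mm
- lens (a point): Centre of the round magnifier lens in its white ring, 110 mm across, 16 mm thick, 276 mm above the table, 170 mm from the post axis
- spool_mid (a point): Bystander: middle of a grey spool, 52 mm across, 30 mm high, standing on the table
- jar_mid (a point): Bystander: middle of an amber jar, 52 mm across, 62 mm high, standing on the table
- screwdriver_mid (a point): Bystander: middle of a yellow-handled screwdriver 180 mm long, 26 mm thick, lying on the table; its x axis points along the blade

How it is judged:
By the outcome, as a careful person would: the job done as asked, in the order asked, and still so for the second after the job is handed in, while the arm keeps its last pose, push and grip.
It also fails if it takes over 64 s, if anything falls off the work surface, if the arm or the gripper's body presses on something with over 40 N, if the wrist force passes 120 N, or if a joint passes its speed limit or range.

ROBOT

A 6-joint arm with a two-finger parallel gripper is mounted at the origin on the work surface. World frame = base frame: x ahead of the robot, y to its left, z up, the work surface at z = 0. Lengths are in m, angles in rad, forces in N, time in s.
With the tool pointing down it reaches from about 0.35 to 0.875 m from the base axis. Payload 15.5 kg.
Tool frame: the origin (TCP) lies midway between the tips of the shut fingers; the grasp point (between the pads) lies 19 mm behind it; z points along the fingers, y is the line along which they close (so a half turn about z gives the same grasp; the last joint's range is limited). The gripper opens to 85 mm and grips with 20 to 120 N. Pads are 22 mm wide; open, the fingers measure 114 mm over their backs; the gripper's body (76 mm by 85 mm) begins 54 mm behind the grasp point. The pads swing forward as they close: fully open they stand 13 mm farther back than shut.
Start: joints at [1.25, 0.494, 1.345, -0, 1.302, -0.096], TCP at [0.139, 0.609, 0.209] pointing down, gripper open.
Joint ranges: [-2.91, 2.91], [-0.82, 2.16], [0.22, 2.67], [-1.22, 4.37], [0.12, 2.79], [-3.08, 3.08]. Speed limits (rad/s): [1.89, 1.89, 2.57, 3.01, 3.01, 3.01].

INTERFACE

Orientations are given as a rotation vector (axis times angle).
In Python, from bench import arm, vision, close_job, spot_in, place_of gives the robot as it stands.
- The arm moves only by the shell command python3 -m inch 'ROWS' [FORCE]. ROWS is JSON, a list of rows, each a list of 7 numbers: the turn, a rotation vector about the tool's x, y, z in degrees, then the shift along the tool's x, y, z in mm, then the finger opening in mm, from 0 to 85.4. In form: [[ax, ay, az, tx, ty, tz, jaw], ...]. A call has 1 to 20 rows; each row shifts and turns the commanded pose from where the row before left it, along the tool's axes as they then stand; what a row does not reach is not made up. A row lasts 1/10 s, in which the tool goes at most 50 mm and 8.59 degrees, less where a joint would pass 70% of its speed; a pose out of reach is approached as far as the arm can. A call is refused whole if a number of a shift passes 50 or a number of a turn 8.59, either way. A call with a gripper value outside its range is refused whole. The fingers move at their own pace and stop on an object; FORCE is the grip in N (left out, the last holds). Time passes only in rows, so rows that do not move let the fingers close. It gives the time, the measured TCP pose, the force, the opening and the grip force at its end, in the units of the state.
- arm.get_state(): the state, without advancing time (a new reading comes with each control period).
- vision.snapshot(name): name is "side" or "top" or "wrist"; returns a dict with "img" (420x560x3 uint8, red, green, blue), "depth" (420x560 float32, m along the optical axis (not along the pixel's ray), 0 where there is no reading), "K" (3x3 intrinsics, pixels), "R" (3x3) and "t" (3): a world point X has camera coordinates R X + t. Camera axes: x right, y down, z forward; pixel columns grow to the right and rows downward; lengths in m; the calibration is good to about 2 mm. A picture is of the moment at which its call begins.
- close_job(): hands the job in; it is judged then, once.
Trained networks look in a picture, given as the dict that the camera call returned (one of the last four; its "shot" number tells which), for a name from the list of things; names that differ only in an ending like _2 or _b are one class to them, and where a whole thing is asked for, a point or a joint stands for the part that bears it (a point fixed in the world has none). Each returns a list of dicts, best first, with "p" (0 to 1); they miss things now and then, are a little off and sometimes report something else, mostly with a low value. They report only what shows in the picture. A call takes as long as a camera call.
- spot_in(thing, picture): "extent" ([left, top, width, height] in pixels, round what is visible of it).
- place_of(thing, picture): "uv" ([column, row] in pixels: a listed point, or the origin of a listed thing).
The state is a dict: "time": time; "joint_pos": joint angles; "joint_vel": joint speeds; "joint_torque": joint torques, N m; "tool_pos": TCP position; "eef_rot": TCP orientation; "force": force on the tool from outside, world axes, zero at the start; "ft_torque": the same for the moment, N m; "opening": finger opening in m; "finger_force": force on a finger pad.
Only numpy, scipy, OpenCV 4.12 (cv2) and the standard library are available. Lean on these libraries where they do the work, as an engineer would, in place of code of your own. Each camera call takes 0.05 s, during which the arm holds its last target. There are 200 camera calls.

## Working session

There is one attempt and no reset: what is moved stays moved. The work goes in short steps, Python scripts to look and compute and a shell command to move; the robot and the scene stay as the last step left them, time stands still between calls to the robot, and variables do not carry over. Pictures are saved under pics/ and viewed, at most 10 in all, crops included, and the job is handed in when it is done.

```bash
mkdir -p pics; ls; cat > h.py <<'E'
import numpy as np, cv2
from bench import arm, vision, close_job, spot_in, place_of
from scipy.spatial.transform import Rotation as Ro
def at_z(p,uv,z):
    K,R,t=map(np.array,(p["K"],p["R"],p["t"]))
    d=R.T@np.linalg.solve(K,[uv[0],uv[1],1]); c=-R.T@t
    return c+d*(z-c[2])/d[2]
def at_d(p,uv):
    K,R,t=map(np.array,(p["K"],p["R"],p["t"])); u,v=int(round(uv[0])),int(round(uv[1]))
    z=p["depth"][v,u]
    return R.T@(np.linalg.solve(K,[uv[0],uv[1],1])*z-t)
def tri(ps,uvs):
    A=[]
    for p,uv in zip(ps,uvs):
        P=np.array(p["K"])@np.c_[p["R"],p["t"]]
        A+=[uv[0]*P[2]-P[0],uv[1]*P[2]-P[1]]
    X=np.linalg.svd(np.array(A))[2][-1]; return X[:3]/X[3]
def save(n,p): cv2.imwrite(f"pics/{n}.png",p["img"][:,:,::-1])
def st():
    s=arm.get_state(); print("t",s["time"],"p",np.round(s["tool_pos"],4),"R\n",np.round(Ro.from_rotvec(s["eef_rot"]).as_matrix(),3),"f",np.round(s["force"],1),"open",s["opening"]); return s
E
python3 - <<'E'
from h import *
st()
Z=dict(fixture=0,lever_grip=.195,lever_pivot=.05,catch_paddle=.123,catch_hinge=.101,swing_knob=.303,post_axis=.276,lens=.276,spool_mid=.015,jar_mid=.031,screwdriver_mid=.013)
a=vision.snapshot("top");b=vision.snapshot("side")
save("top0",a);save("side0",b)
for n,z in Z.items():
    print(n)
    for k,p in (("top",a),("side",b)):
        for r in place_of(n,p)[:1]:
            print("  ",k,round(r["p"],2),np.round(r["uv"]),np.round(at_z(p,r["uv"],z),3))
print(-np.array(a["R"]).T@a["t"],-np.array(b["R"]).T@b["t"])
cv2.imwrite("pics/both0.png",cv2.resize(np.hstack([a["img"],b["img"]])[:,:,::-1],(800,300)))
E
```

```text
pics
t 0.0 p [0.1392 0.6089 0.2082] R
 [[-0.975  0.223 -0.   ]
 [ 0.223  0.975 -0.001]
 [ 0.    -0.001 -1.   ]] f [ 0.1  0.  -0.1] open 0.08531762943254823
fixture
   top 0.94 [326. 203.] [ 0.595 -0.241  0.   ]
   side 0.91 [253. 228.] [ 0.593 -0.23   0.   ]
lever_grip
   top 0.59 [261. 148.] [ 0.678 -0.075  0.195]
   side 0.71 [185. 231.] [ 0.685 -0.059  0.195]
lever_pivot
   top 0.86 [274. 196.] [ 0.601 -0.103  0.05 ]
   side 0.62 [234. 259.] [ 0.613 -0.102  0.05 ]
catch_paddle
   top 0.61 [276. 206.] [ 0.558 -0.111  0.123]
   side 0.96 [256. 236.] [ 0.564 -0.115  0.123]
catch_hinge
   top 0.98 [284. 204.] [ 0.566 -0.128  0.101]
   side 0.66 [258. 238.] [ 0.562 -0.126  0.101]
swing_knob
   top 0.64 [237. 141.] [ 0.654 -0.033  0.303]
   side 0.93 [198. 205.] [ 0.639 -0.032  0.303]
post_axis
   top 0.74 [194. 131.] [0.686 0.066 0.276]
   side 0.62 [149. 260.] [0.697 0.063 0.276]
lens
   top 0.85 [263. 163.] [ 0.616 -0.085  0.276]
   side 0.92 [219. 194.] [ 0.617 -0.084  0.276]
spool_mid
   top 0.72 [211. 240.] [0.487 0.061 0.015]
   side 0.62 [278. 348.] [0.498 0.07  0.015]
jar_mid
   top 0.75 [284. 259.] [ 0.439 -0.129  0.031]
   side 0.73 [320. 263.] [ 0.428 -0.126  0.031]
screwdriver_mid
   top 0.73 [368. 278.] [ 0.397 -0.346  0.013]
   side 0.74 [340. 200.] [ 0.387 -0.332  0.013]
[ 0.30361981 -0.1425144   1.24763256] [0.45107577 0.43177918 0.85141134]
```

View pics/both0.png

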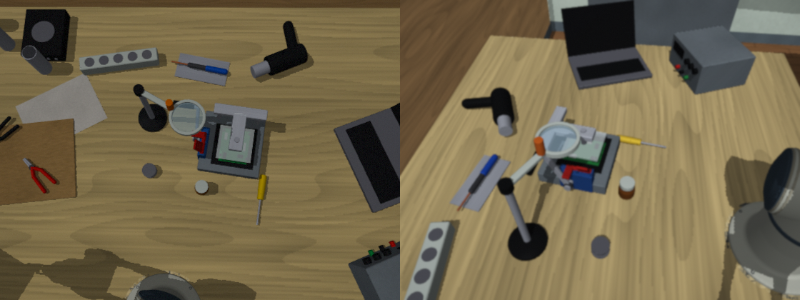

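The top view (right half-scale) shows the post at about (150,120), the lens over the lever at (187,117), the red catch at (200,143), the jar at (202,187) and the spool at (150,171). This matches what the networks reported. I'll triangulate next.

```bash
cat >> h.py <<'E'
def to(target,s=None):
    "shift in mm, in the tool's axes, to a world target"
    s=s or arm.get_state(); return np.round(Ro.from_rotvec(s["eef_rot"]).as_matrix().T@(np.array(target)-s["tool_pos"])*1000,1)
E
python3 - <<'E'
from h import *
a=vision.snapshot("top");b=vision.snapshot("side")
for n in "fixture lever_grip lever_pivot catch_paddle catch_hinge swing_knob post_axis lens".split():
    u=[place_of(n,p)[0]["uv"] for p in (a,b)]
    print(n,np.round(tri((a,b),u),3))
for p in (a,b):
    e=spot_in("swing_knob",p); print([(r["p"],np.round(r["extent"])) for r in e[:1]])
print(to([.645,-.033,.4]))
E
```

```text
fixture [ 0.676 -0.236 -0.034]
lever_grip [ 0.685 -0.068  0.195]
lever_pivot [ 0.61  -0.104  0.047]
catch_paddle [ 0.56  -0.118  0.113]
catch_hinge [ 0.565 -0.13   0.083]
swing_knob [ 0.642 -0.025  0.307]
post_axis [0.692 0.064 0.279]
lens [ 0.618 -0.088  0.27 ]
[(0.65, array([187., 118., 100.,  76.]))]
[(0.97, array([133., 174., 122., 101.]))]
[-636.1 -513.4 -191.2]
```

```bash
python3 -m inch '[[0,0,0,0,0,-45,60],[0,0,0,0,0,-48,60],[0,0,0,0,0,-48,60],[0,0,0,0,0,-48,60]]'; python3 -m inch '[[0,0,5,-31,-25,0,60],[0,0,5,-34,-22,0,60],[0,0,5,-36,-19,0,60],[0,0,5,-37,-16,0,60],[0,0,5,-38,-13,0,60],[0,0,5,-39,-9,0,60],[0,0,5,-40,-6,0,60],[0,0,5,-40,-2,0,60],[0,0,5,-40,1,0,60],[0,0,5,-40,5,0,60],[0,0,5,-40,8,0,60],[0,0,5,-39,12,0,60],[0,0,5,-37,15,0,60],[0,0,5,-36,18,0,60],[0,0,5,-34,21,0,60],[0,0,5,-32,24,0,60],[0,0,5,-30,27,0,60],[0,0,5,-27,29,0,60],[0,0,5,-25,31,0,60],[0,0,6,-22,33,0,60]]'; python3 -c "
from h import *
s=st();print(to([.643,-.034,.29]));print(s['joint_pos'])"
```

```text
time: 2.6
tool_pos: [0.1392, 0.6089, 0.3999]
eef_rot: [0.352, 3.122, 0.0]
force: [0.2, 1.6, 0.1]
opening: 0.0601
finger_force: 0.0
time: 4.6
tool_pos: [0.644, -0.0181, 0.3978]
eef_rot: [-2.636, -1.709, -0.0]
force: [1.1, 0.9, 0.5]
opening: 0.0601
finger_force: 0.0
t 4.6 p [ 0.644  -0.0181  0.3978] R
 [[ 0.408  0.913  0.   ]
 [ 0.913 -0.408  0.   ]
 [ 0.     0.    -1.   ]] f [1.1 0.9 0.5] open 0.060133345366527965
[-15.    5.5 107.8]
[-1.20743938e-01  4.17753007e-01  9.71340370e-01  8.41747501e-05
  1.75240674e+00  2.99827178e-01]
```

```bash
python3 -c "
from h import *
w=vision.snapshot('wrist');save('w1',w)
for n,z in dict(swing_knob=.303,lens=.276,post_axis=.276,catch_paddle=.123,lever_grip=.195).items():
  r=place_of(n,w)
  if r: print(n,r[0]['p'],np.round(r[0]['uv']),np.round(at_z(w,r[0]['uv'],z),3),np.round(at_d(w,r[0]['uv']),3))
"
```

```text
swing_knob 0.63 [289. 220.] [ 0.644 -0.031  0.303] [ 0.647 -0.024  0.326]
lens 0.56 [281. 277.] [ 0.614 -0.083  0.276] [ 0.615 -0.081  0.28 ]
post_axis 0.66 [303.  67.] [0.698 0.066 0.276] [0.697 0.065 0.29 ]
lever_grip 0.81 [335. 207.] [ 0.683 -0.069  0.195] [ 0.683 -0.066  0.206]
```

View pics/w1.png

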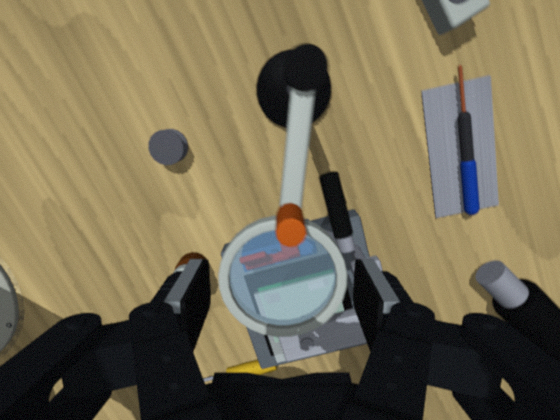

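The wrist view shows the orange knob at (290,222) between the fingers, the post at (305,67) and the lever bar at (335,205). Next I'll lower the gripper over the knob, narrow the fingers and start the arc.

```bash
python3 -m inch '[[0,0,0,-12,4,-0,60],[0,0,0,0,0,35,60],[0,0,0,0,0,35,60],[0,0,0,0,0,35,60],[0,0,0,0,0,0,36],[0,0,0,0,0,0,36]]' 20; python3 -m inch '[[0,0,4,0.3,-7.6,0,36],[0,0,4,0.3,-7.6,0,36],[0,0,4,0.3,-7.6,0,36],[0,0,4,0.3,-7.6,0,36],[0,0,4,0.3,-7.6,0,36],[0,0,4,0.3,-7.6,0,36]]'; python3 -c "
from h import *
s=st();print(to([.695,.065,.29]))"
```

```text
time: 5.5
tool_pos: [0.642, -0.0292, 0.294]
eef_rot: [2.632, 1.715, 0.0]
force: [0.1, -0.4, 0.6]
opening: 0.0364
finger_force: 0.0
time: 6.1
tool_pos: [0.6066, -0.0025, 0.2959]
eef_rot: [2.931, 1.125, 0.007]
force: [2.0, -0.7, -0.2]
opening: 0.0358
finger_force: 0.8
t 6.1 p [ 0.6066 -0.0025  0.2959] R
 [[ 0.743  0.669  0.005]
 [ 0.669 -0.743 -0.001]
 [ 0.003  0.004 -1.   ]] f [ 2.  -0.7 -0.2] open 0.03578889619794197
[110.8   8.9   6.3]
```

```bash
python3 -m inch '[[0,0,4,0.3,-7.8,0,36],[0,0,4,0.3,-7.8,0,36],[0,0,4,0.3,-7.8,0,36],[0,0,4,0.3,-7.8,0,36],[0,0,4,0.3,-7.8,0,36],[0,0,4,0.3,-7.8,0,36],[0,0,4,0.3,-7.8,0,36],[0,0,4,0.3,-7.8,0,36],[0,0,4,0.3,-7.8,0,36],[0,0,4,0.3,-7.8,0,36],[0,0,4,0.3,-7.8,0,36],[0,0,4,0.3,-7.8,0,36],[0,0,4,0.3,-7.8,0,36],[0,0,4,0.3,-7.8,0,36],[0,0,4,0.3,-7.8,0,36],[0,0,4,0.3,-7.8,0,36],[0,0,4,0.3,-7.8,0,36],[0,0,4,0.3,-7.8,0,36],[0,0,4,0.3,-7.8,0,36]]'; python3 -c "
from h import *
s=st();print(to([.695,.065,.29]))
a=vision.snapshot('top');b=vision.snapshot('side')
for n in ['swing_knob','lens']:
  u=[place_of(n,p)[0]['uv'] for p in (a,b)];print(n,np.round(tri((a,b),u),3))"
```

```text
time: 8.0
tool_pos: [0.5972, 0.1352, 0.2958]
eef_rot: [-3.003, 0.919, -0.006]
force: [0.3, -0.6, 0.3]
opening: 0.0364
finger_force: 0.7
t 8.0 p [0.5972 0.1352 0.2958] R
 [[ 0.829 -0.559  0.004]
 [-0.559 -0.829  0.   ]
 [ 0.003 -0.002 -1.   ]] f [ 0.3 -0.6  0.3] open 0.03644602951938339
[120.3   3.5   6.2]
swing_knob [0.606 0.128 0.298]Traceback (most recent call last):
  File "<string>", line 6, in <module>
    u=[place_of(n,p)[0]['uv'] for p in (a,b)];print(n,np.round(tri((a,b),u),3))
       ~~~~~~~~~~~~~^^^
IndexError: list index out of range
```

```bash
python3 -m inch '[[0,0,4,2,-7.6,0,36],[0,0,4,2,-7.6,0,36],[0,0,2,1,-4,0,36]]';python3 -m inch '[[0,0,2,0.5,-4,0,36],[0,0,2,0.5,-3,0,36],[0,0,0,0,0,0,36]]';
```

```text
time: 8.6
tool_pos: [0.6117, 0.1471, 0.2931]
eef_rot: [2.913, -1.176, -0.0]
force: [-2.9, 0.0, 0.4]
opening: 0.036
finger_force: 0.8
time: 8.9
tool_pos: [0.6158, 0.1499, 0.293]
eef_rot: [2.868, -1.275, -0.003]
force: [-11.3, -9.9, 4.7]
opening: 0.0358
finger_force: 7.2
```

```bash
python3 -m inch '[[0,0,0,0,-3,0,36],[0,0,0,0,0,0,36]]'; python3 -m inch '[[0,0,0,0,-3,0,36],[0,0,0,0,0,0,36]]'
```

```text
time: 9.1
tool_pos: [0.6161, 0.1502, 0.2928]
eef_rot: [2.864, -1.272, -0.007]
force: [-23.9, -21.9, 11.0]
opening: 0.0363
finger_force: 16.5
time: 9.3
tool_pos: [0.6163, 0.1504, 0.2926]
eef_rot: [2.859, -1.272, -0.011]
force: [-38.3, -34.8, 18.9]
opening: 0.0361
finger_force: 26.0
```

```bash
python3 -m inch '[[0,0,0,0,6,0,40],[0,0,0,0,7,0,40],[0,0,0,0,3,0,45],[0,0,0,0,0,-30,45],[0,0,0,0,0,-45,45],[0,0,-8.5,0,0,-35,45],[0,0,-8.5,0,0,0,45],[0,0,-8.5,0,0,0,45],[0,0,-8.5,0,0,0,45],[0,0,-8.5,0,0,0,30],[0,0,-8.5,0,0,0,30],[0,0,-8.5,0,0,0,30],[0,0,-8.5,0,0,0,30]]'; python3 -c "
from h import *
s=st();Rm=Ro.from_rotvec(s['eef_rot']).as_matrix();print(np.degrees(np.arctan2(Rm[1,1],Rm[0,1])),s['joint_pos'][5])
a=vision.snapshot('top');b=vision.snapshot('side')
for n in ['swing_knob','lens','catch_paddle','catch_hinge','lever_grip','lever_pivot','fixture']:
  u=[place_of(n,p) for p in (a,b)]
  if all(u): print(n,[round(x[0]['p'],2) for x in u],np.round(tri((a,b),[x[0]['uv'] for x in u]),3))
im=np.hstack([cv2.resize(p['img'][130:250,180:340],(400,300)) for p in (a,b)]);cv2.imwrite('pics/c2.png',im[:,:,::-1])
"
```

```text
time: 10.6
tool_pos: [0.6099, 0.1448, 0.4029]
eef_rot: [-3.091, -0.559, -0.001]
force: [0.5, -0.0, -0.6]
opening: 0.0299
finger_force: 0.0
t 10.6 p [0.6099 0.1448 0.4029] R
 [[ 0.937  0.35   0.   ]
 [ 0.35  -0.937  0.   ]
 [ 0.001 -0.    -1.   ]] f [ 0.5 -0.  -0.6] open 0.029877883730018227
-69.4909651027611 1.350701940520329
swing_knob [0.73, 0.57] [0.614 0.141 0.3  ]
lens [0.95, 0.56] [0.573 0.173 0.276]
catch_paddle [0.74, 0.83] [ 0.561 -0.115  0.12 ]
catch_hinge [0.97, 0.89] [ 0.569 -0.129  0.087]
lever_grip [0.78, 0.89] [ 0.687 -0.069  0.194]
lever_pivot [0.78, 0.83] [ 0.609 -0.105  0.045]
fixture [0.98, 0.82] [ 0.596 -0.242 -0.017]
```

View pics/c2.png

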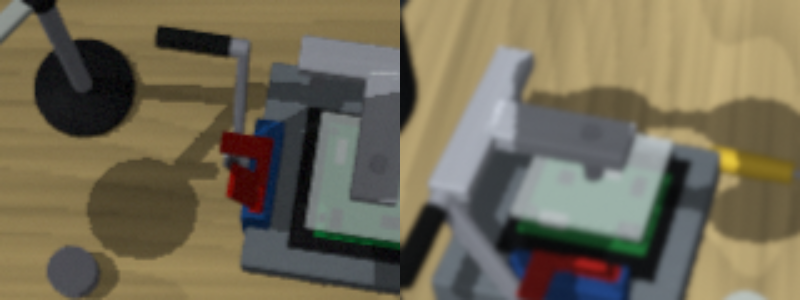

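The crops show the magnifier swung clear. The red paddle is at about (245,190) on the robot's side, the tongue at (245,145) lies in front of the lever arm, and the black bar is at (195,40).

```bash
python3 -m inch '[[0,0,-8,0,0,0,0],[0,0,-8,0,0,0,0],[0,0,-8,0,0,0,0],[0,0,-8,0,0,0,0],[0,0,-8,0,0,0,0],[0,0,-8,0,0,0,0],[0,0,-8,0,0,0,0],[0,0,-8,0,0,0,0]]' 30; python3 -c "
from h import *
s=st();print(to([.563,-.08,.118]))"
```

```text
time: 12.2
tool_pos: [0.6098, 0.1448, 0.4028]
eef_rot: [2.327, 2.111, 0.0]
force: [0.4, -0.4, -0.2]
opening: 0.0001
finger_force: 0.0
t 12.2 p [0.6098 0.1448 0.4028] R
 [[ 0.097  0.995  0.   ]
 [ 0.995 -0.097  0.   ]
 [ 0.     0.    -1.   ]] f [ 0.4 -0.4 -0.2] open 8.726518431784088e-05
[-228.2  -24.8  284.8]
```

```bash
python3 -m inch '[[0,0,0,-45,-5,0,0],[0,0,0,-46,-5,0,0],[0,0,0,-46,-5,0,0],[0,0,0,-46,-5,0,0],[0,0,0,-45,-5,0,0],[0,0,0,0,0,40,0],[0,0,0,0,0,40,0],[0,0,0,0,0,40,0],[0,0,0,0,0,40,0],[0,0,0,0,0,40,0],[0,0,0,0,0,40,0]]' ; python3 -c "
from h import *
s=st();print(to([.563,-.08,.118]))
w=vision.snapshot('wrist');save('w3',w)
for n,z in dict(catch_paddle=.123,catch_hinge=.101,lever_grip=.195).items():
  r=place_of(n,w)
  if r: print(n,r[0]['p'],np.round(r[0]['uv']),np.round(at_z(w,r[0]['uv'],z),3),to(at_z(w,r[0]['uv'],z)))
"
```

```text
time: 13.3
tool_pos: [0.5615, -0.0795, 0.1615]
eef_rot: [2.332, 2.104, 0.001]
force: [0.9, -0.2, -1.0]
opening: 0.0
finger_force: 0.0
t 13.3 p [ 0.5615 -0.0795  0.1615] R
 [[ 0.103  0.995  0.001]
 [ 0.995 -0.103 -0.   ]
 [-0.     0.001 -1.   ]] f [ 0.9 -0.2 -1. ] open 3.4935114052015984e-05
[-0.3  1.5 43.5]
catch_paddle 0.25 [176.  16.] [0.519 0.04  0.123] [114.  -51.4  36.2]
```

View pics/w3.png

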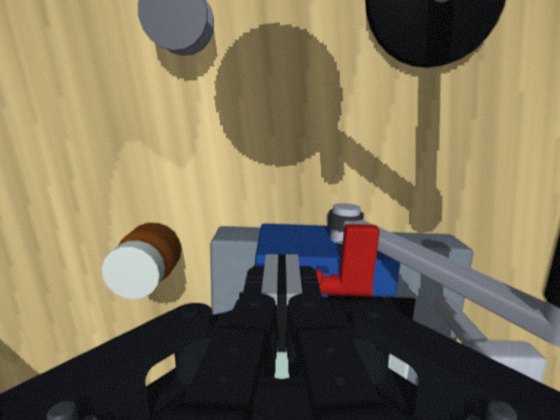

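The closed fingers at (282,280) hide the paddle. The tongue at (360,260) is well to their right, and the low-confidence paddle report is bogus. Next I'll lower the fingers and push.

```bash
python3 -m inch '[[0,0,0,0,0,22,0],[0,0,0,0,0,21,0],[0,0,0,-8,0,0,0],[0,0,0,-8,0,0,0]]'; python3 -m inch '[[0,0,0,-5,0,0,0],[0,0,0,-5,0,0,0],[0,0,0,-5,0,0,0],[0,0,0,-5,0,0,0],[0,0,0,0,0,0,0]]';  python3 -c "
from h import *
print(to([.563,-.130,.101]))"
```

```text
time: 13.9
tool_pos: [0.5606, -0.0959, 0.1219]
eef_rot: [2.331, 2.104, 0.002]
force: [-13.1, 14.4, 23.4]
opening: 0.0004
finger_force: 13.6
time: 14.4
tool_pos: [0.557, -0.116, 0.1253]
eef_rot: [2.332, 2.103, 0.001]
force: [-31.3, 9.9, 68.3]
opening: 0.0003
finger_force: 35.1
[-13.3   7.4  24.4]
```

```bash
python3 -m inch '[[0,0,0,0,0,-10,0],[0,0,0,0,0,-20,0],[0,0,0,25,0,-30,0],[0,0,0,45,0,0,0],[0,0,0,30,0,0,0]]';  python3 -c "
from h import *
st()
w=vision.snapshot('wrist');b=vision.snapshot('side');a=vision.snapshot('top')
for n in ['catch_paddle','catch_hinge']:
  for p in (w,b,a):
    r=place_of(n,p)
    if r: print(n,r[0]['p'],np.round(r[0]['uv']),np.round(at_z(p,r[0]['uv'],.101 if 'h' in n[5:] else .123),3),np.round(at_d(p,r[0]['uv']),3))
im=np.hstack([cv2.resize(w['img'],(500,375)),cv2.resize(b['img'][180:300,190:286],(300,375))]);cv2.imwrite('pics/c4.png',im[:,:,::-1])
np.savez('w4.npz',**{k:np.array(w[k]) for k in ('img','depth','K','R','t')})
"
```

```text
time: 14.9
tool_pos: [0.5698, -0.015, 0.1835]
eef_rot: [2.33, 2.101, 0.006]
force: [-0.0, -0.7, -1.2]
opening: 0.0
finger_force: 0.0
t 14.9 p [ 0.5698 -0.015   0.1835] R
 [[ 0.103  0.995  0.005]
 [ 0.995 -0.103 -0.   ]
 [ 0.     0.005 -1.   ]] f [-0.  -0.7 -1.2] open 1.4835918704280413e-05
catch_paddle 0.74 [290. 366.] [ 0.564 -0.129  0.123] [ 0.571 -0.023  0.255]
catch_paddle 0.43 [262. 226.] [ 0.556 -0.141  0.123] [ 0.53  -0.002  0.3  ]
catch_paddle 0.64 [284. 202.] [ 0.567 -0.128  0.123] [ 0.563 -0.128  0.143]
catch_hinge 0.58 [259. 238.] [ 0.561 -0.128  0.101] [0.535 0.003 0.277]
catch_hinge 0.63 [281. 207.] [ 0.559 -0.121  0.101] [ 0.548 -0.122  0.149]
```

View pics/c4.png

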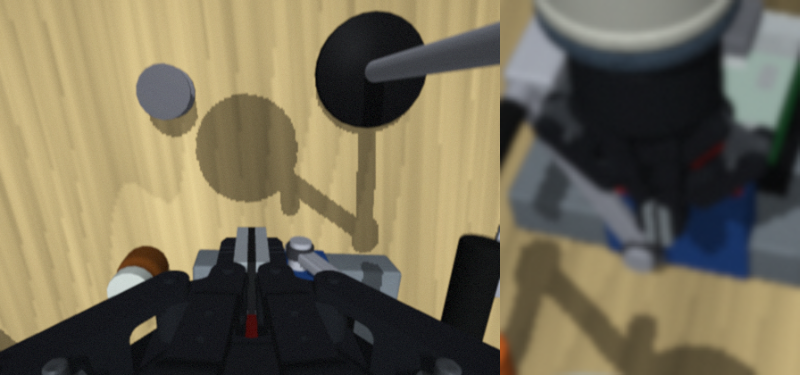

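The catch has turned partway, with the paddle about upright, and the fingers had jammed near the tongue side. I'll push higher and nearer the robot's end of the paddle.

```bash
python3 -m inch '[[0,0,0,-35,-9,0,0],[0,0,0,-35,0,0,0],[0,0,0,-8,0,26,0],[0,0,0,0,0,26,0],[0,0,0,-6,0,0,0]]'; python3 -m inch '[[0,0,0,-6,0,0,0],[0,0,0,-6,0,0,0],[0,0,0,-6,0,0,0],[0,0,0,-6,0,0,0]]';  python3 -c "
from h import *
print(to([.563,-.130,.101]))"
```

```text
time: 15.85
tool_pos: [0.5486, -0.0987, 0.1253]
eef_rot: [-2.33, -2.1, 0.004]
force: [0.2, 0.3, 0.6]
opening: 0.0002
finger_force: 0.0
time: 16.25
tool_pos: [0.5485, -0.123, 0.1286]
eef_rot: [2.332, 2.104, 0.001]
force: [-0.1, -0.1, 0.2]
opening: -0.0003
finger_force: 0.1
[-5.5 15.1 27.7]
```

```bash
python3 -m inch '[[0,0,0,-5,0,0,0],[0,0,0,-5,0,0,0],[0,0,0,-5,0,0,0],[0,0,0,0,0,0,0]]'; python3 -c "
from h import *
print(to([.563,-.130,.101]))";python3 -m inch '[[0,0,0,-4,0,1,0],[0,0,0,-4,0,1,0],[0,0,0,0,0,0,0]]'
```

```text
time: 16.65
tool_pos: [0.5465, -0.1379, 0.1278]
eef_rot: [2.333, 2.104, -0.0]
force: [-2.1, -1.2, 3.0]
opening: 0.0001
finger_force: 1.8
[ 9.6 15.6 26.8]
time: 16.95
tool_pos: [0.5454, -0.1457, 0.1257]
eef_rot: [-2.332, -2.104, 0.001]
force: [-3.4, -1.9, 6.3]
opening: 0.0
finger_force: 3.3
```

```bash
python3 -m inch '[[0,0,0,-4,0,1,0],[0,0,0,-3,0,2,0],[0,0,0,0,0,0,0]]'; python3 -m inch '[[0,0,0,-2,0,3,0],[0,0,0,0,0,0,0]]';python3 -m inch '[[0,0,0,0,0,3,0],[0,0,0,0,0,0,0]]'
```

```text
time: 17.25
tool_pos: [0.5447, -0.1527, 0.1227]
eef_rot: [-2.332, -2.105, 0.001]
force: [-3.5, -2.3, 7.4]
opening: -0.0005
finger_force: 3.6
time: 17.45
tool_pos: [0.545, -0.1551, 0.1201]
eef_rot: [2.331, 2.104, -0.001]
force: [-4.0, -6.6, 10.7]
opening: -0.0003
finger_force: 5.4
time: 17.65
tool_pos: [0.5455, -0.1551, 0.1172]
eef_rot: [2.331, 2.103, 0.0]
force: [-0.3, -4.5, 7.3]
opening: 0.0001
finger_force: 3.7
```

```bash
python3 -m inch '[[0,0,0,0,-3,-20,0],[0,0,0,0,0,-45,0],[0,0,0,25,-30,-30,0],[0,0,0,35,-30,-30,0],[0,0,0,20,-30,0,0]]';  python3 -c "
from h import *
st()
w=vision.snapshot('wrist');b=vision.snapshot('side');a=vision.snapshot('top')
for n in ['catch_paddle','catch_hinge']:
  for p in (w,b,a):
    r=place_of(n,p)
    if r: print(n,r[0]['p'],np.round(r[0]['uv']),np.round(at_z(p,r[0]['uv'],.101 if 'h' in n[5:] else .123),3),np.round(at_d(p,r[0]['uv']),3))
im=np.hstack([cv2.resize(w['img'],(500,375)),cv2.resize(a['img'][170:245,250:310],(300,375))]);cv2.imwrite('pics/c5.png',im[:,:,::-1])
"
```

```text
time: 18.15
tool_pos: [0.4638, -0.0675, 0.2419]
eef_rot: [2.329, 2.102, 0.005]
force: [0.3, 0.4, 0.2]
opening: -0.0002
finger_force: 0.0
t 18.15 p [ 0.4638 -0.0675  0.2419] R
 [[ 0.102  0.995  0.005]
 [ 0.995 -0.102 -0.001]
 [-0.001  0.005 -1.   ]] f [0.3 0.4 0.2] open -0.00022685681922302982
catch_paddle 0.62 [400. 272.] [ 0.558 -0.144  0.123] [ 0.558 -0.143  0.125]
catch_paddle 0.64 [261. 224.] [ 0.559 -0.147  0.123] [ 0.558 -0.145  0.126]
catch_paddle 0.54 [291. 205.] [ 0.561 -0.146  0.123] [ 0.445 -0.145  0.627]
catch_hinge 0.68 [393. 240.] [ 0.56  -0.122  0.101] [0.469 0.    0.408]
catch_hinge 0.83 [256. 240.] [ 0.565 -0.122  0.101] [ 0.565 -0.121  0.103]
catch_hinge 0.84 [282. 206.] [ 0.563 -0.125  0.101] [ 0.438 -0.133  0.653]
```

View pics/c5.png

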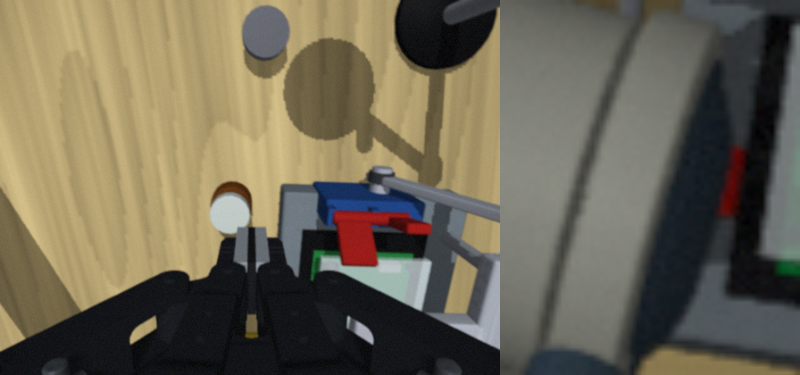

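The wrist view shows the paddle at (357,240) leaning right over the board edge, with the tongue at (405,220) turned up. It's near the stop, so I'll press down on its free end to seat it.

```bash
python3 -c "
from h import *
print(to([.560,-.157,.145]))"
```

```text
[-77.6 105.2  93.6]
```

```bash
python3 -m inch '[[0,0,0,-26,35,0,0],[0,0,0,-26,35,0,0],[0,0,0,-26,35,0,0],[0,0,0,0,0,45,0],[0,0,0,0,0,45,0]]';  python3 -m inch '[[0,0,0,0,0,5,0],[0,0,0,0,0,5,0],[0,0,0,0,0,0,0]]'; python3 -m inch '[[0,0,0,0,0,3,0],[0,0,0,0,0,0,0]]';python3 -m inch '[[0,0,0,0,0,2,0],[0,0,0,0,0,0,0]]'
```

```text
time: 19.1
tool_pos: [0.5612, -0.1586, 0.1479]
eef_rot: [2.332, 2.101, 0.002]
force: [-0.5, -0.2, -1.2]
opening: 0.0001
finger_force: 0.0
time: 19.4
tool_pos: [0.5602, -0.1571, 0.1403]
eef_rot: [2.331, 2.104, 0.001]
force: [0.3, 0.2, 0.9]
opening: -0.0001
finger_force: 0.0
time: 19.6
tool_pos: [0.56, -0.157, 0.1372]
eef_rot: [2.331, 2.104, 0.001]
force: [0.5, -0.2, 0.5]
opening: 0.0001
finger_force: 0.0
time: 19.8
tool_pos: [0.5595, -0.1569, 0.1344]
eef_rot: [2.332, 2.104, 0.0]
force: [-1.2, 0.8, -0.4]
opening: -0.0002
finger_force: 0.0
```

```bash
python3 -m inch '[[0,0,0,0,0,3,0],[0,0,0,0,0,0,0]]'; python3 -m inch '[[0,0,0,0,0,3,0],[0,0,0,0,0,0,0]]';python3 -m inch '[[0,0,0,0,0,3,0],[0,0,0,0,0,0,0]]'
```

```text
time: 20.0
tool_pos: [0.5592, -0.1568, 0.1308]
eef_rot: [-2.332, -2.104, 0.0]
force: [-0.3, -0.0, 0.6]
opening: -0.0
finger_force: 0.0
time: 20.2
tool_pos: [0.5592, -0.1568, 0.1276]
eef_rot: [-2.332, -2.104, 0.0]
force: [0.0, 0.7, -0.7]
opening: 0.0
finger_force: 0.0
time: 20.4
tool_pos: [0.5592, -0.1568, 0.1247]
eef_rot: [-2.332, -2.104, 0.0]
force: [-0.2, -0.1, 0.0]
opening: 0.0001
finger_force: 0.0
```

```bash
python3 -m inch '[[0,0,0,0,0,3,0],[0,0,0,0,0,0,0]]'; python3 -m inch '[[0,0,0,0,0,2,0],[0,0,0,0,0,0,0]]';python3 -m inch '[[0,0,0,0,0,2,0],[0,0,0,0,0,0,0]]'
```

```text
time: 20.6
tool_pos: [0.5592, -0.1568, 0.1217]
eef_rot: [-2.332, -2.104, 0.0]
force: [0.1, -0.2, -0.2]
opening: 0.0002
finger_force: 0.0
time: 20.8
tool_pos: [0.5593, -0.1568, 0.1198]
eef_rot: [-2.332, -2.104, 0.0]
force: [0.4, 0.0, -0.8]
opening: -0.0
finger_force: 0.0
time: 21.0
tool_pos: [0.5594, -0.1568, 0.1179]
eef_rot: [-2.332, -2.105, -0.0]
force: [0.3, 0.3, 0.5]
opening: 0.0
finger_force: 0.3
```

```bash
python3 -m inch '[[0,0,0,0,0,2,0],[0,0,0,0,0,0,0]]'; python3 -m inch '[[0,0,0,0,0,2,0],[0,0,0,0,0,0,0]]'
```

```text
time: 21.2
tool_pos: [0.5596, -0.1574, 0.1162]
eef_rot: [2.332, 2.104, -0.0]
force: [-1.3, -3.4, 3.7]
opening: -0.0003
finger_force: 2.2
time: 21.4
tool_pos: [0.5597, -0.1574, 0.1143]
eef_rot: [2.332, 2.104, 0.0]
force: [-0.8, -3.1, 5.0]
opening: -0.0002
finger_force: 2.5
```

```bash
python3 -m inch '[[0,0,0,0,0,-35,0],[0,0,0,0,0,-45,0],[0,0,0,25,-35,-30,0],[0,0,0,30,-35,-15,0],[0,0,0,20,-35,0,0]]';  python3 -c "
from h import *
w=vision.snapshot('wrist');im=w['img'].astype(int)
m=(im[...,0]>110)&(im[...,1]<60)&(im[...,2]<60)&(w['depth']>.15)
v,u=np.nonzero(m);K=w['K'];z=w['depth'][v,u]
X=(np.linalg.inv(K)@np.vstack([u*z,v*z,z])).T
X=(X-w['t'])@w['R']
o=np.array([.563,-.129,.101]);ex=np.array([.995,-.098,0]);ey=np.array([.098,.995,0])
F=np.c_[(X-o)@ex-.045,(X-o)@ey+.1,X[:,2]]
p=F[(F[:,0]<-.035)&(F[:,0]>-.07)&(F[:,2]>.105)&(F[:,2]<.16)]
print(len(p),p.min(0),p.max(0))
c=p.mean(0);n=np.linalg.svd(p-c)[2][-1];print(c,n,np.degrees(np.arctan2(n[1],n[2])))
for n in ['catch_paddle','catch_hinge']:
    r=place_of(n,w);print(n,[(q['p'],q['uv'],at_d(w,q['uv'])) for q in r[:1]])
cv2.imwrite('pics/w6.png',w['img'][150:,200:,::-1])
"
```

```text
time: 21.9
tool_pos: [0.4639, -0.0718, 0.2395]
eef_rot: [2.33, 2.103, 0.003]
force: [0.5, 0.3, -0.1]
opening: -0.0004
finger_force: 0.0
2119 [-0.06714708  0.06719389  0.10504655] [-0.03503247  0.1090924   0.13852513]
[-0.05040852  0.08722745  0.12093554] [-0.01816895 -0.63995382 -0.76819854] -140.2037458519638
catch_paddle [(0.82, [402.2, 269.5], array([ 0.55945595, -0.14426089,  0.12353604]))]
catch_hinge [(0.72, [395.0, 239.1], array([ 0.55835185, -0.12209326,  0.10850277]))]
```

View pics/w6.png

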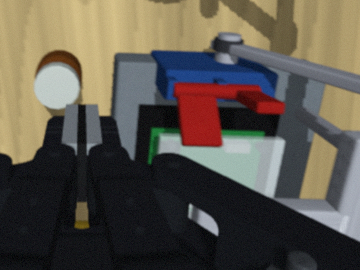

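The paddle plane leans about 48–50° with its free end at fixture y 67 mm, so the catch is at its stop. In the crop it's at (200,115), with the tongue up. Next is the lever.

```bash
python3 -m inch '[[0,0,0,0,0,-45,70],[0,0,0,0,0,-45,70],[0,0,0,0,40,0,70],[0,0,0,5,40,0,70],[0,0,0,5,40,0,70],[0,0,0,5,40,0,70],[0,0,0,5,20,0,70],[0,0,0,0,0,0,70]]';  python3 -c "
from h import *
s=st();w=vision.snapshot('wrist');r=place_of('lever_grip',w)
for q in r[:1]: X=at_z(w,q['uv'],.195);print(q['p'],q['uv'],X,at_d(w,q['uv']))
g=np.array([.685,-.069,.195])
print(to(X-[0,0,.025]),to(g-[0,0,.025]))
"
```

```text
time: 22.85
tool_pos: [0.6479, -0.0716, 0.3259]
eef_rot: [-2.332, -2.104, 0.001]
force: [-0.8, 0.5, -0.2]
opening: 0.0697
finger_force: 0.0
t 22.85 p [ 0.6479 -0.0716  0.3259] R
 [[ 0.102  0.995 -0.001]
 [ 0.995 -0.102  0.   ]
 [ 0.    -0.001 -1.   ]] f [-0.8  0.5 -0.2] open 0.06971817377571168
0.64 [322.7, 187.0] [ 0.68226374 -0.06895829  0.195     ] [ 0.68128166 -0.06667119  0.20548647]
[  6.6  36.4 156.7] [  6.8  39.1 156.7]
```

```bash
python3 -m inch '[[0,0,0,12,36,0,70],[0,0,0,0,0,40,70],[0,0,0,0,0,40,70],[0,0,0,0,0,40,70],[0,0,0,0,0,36,70],[0,0,0,0,0,0,70]]'; python3 -m inch '[[0,0,0,0,0,0,15],[0,0,0,0,0,0,15],[0,0,0,0,0,0,15],[0,0,0,0,0,0,15]]' 40;  python3 -c "
from h import *
s=st();print(to([.682,-.068,.195]))
w=vision.snapshot('wrist');save('w7',w)"
```

```text
time: 23.55
tool_pos: [0.6789, -0.0631, 0.1673]
eef_rot: [-2.328, -2.1, 0.008]
force: [-1.4, 0.2, -0.5]
opening: 0.0701
finger_force: 0.0
time: 23.95
tool_pos: [0.6836, -0.0634, 0.1737]
eef_rot: [2.33, 2.102, 0.004]
force: [4.1, -0.6, 4.9]
opening: 0.0155
finger_force: 33.3
t 23.95 p [ 0.6836 -0.0634  0.1737] R
 [[ 0.103  0.995  0.004]
 [ 0.995 -0.103 -0.001]
 [-0.     0.004 -1.   ]] f [ 4.1 -0.6  4.9] open 0.015514631947968174
[ -4.8  -1.  -21.3]
```

View pics/w7.png

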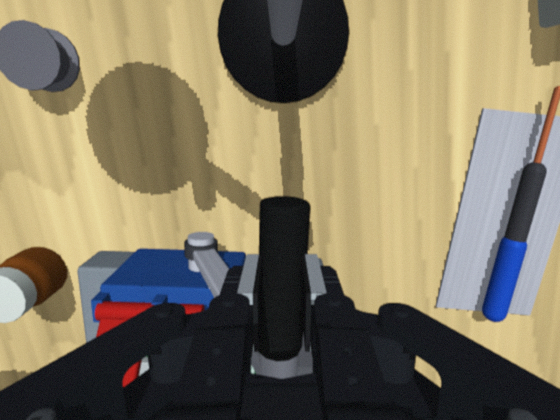

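The bar is between the pads at (283,280), but the opening of 15.5 mm (less than 21) and the upward force suggest the pads are gripping its upper half. I'll reopen, go lower and regrip.

```bash
python3 -m inch '[[0,0,0,0,0,0,50],[0,0,0,0,0,0,50],[0,0,0,0,0,7,50],[0,0,0,0,0,7,50],[0,0,0,0,0,0,50]]'; python3 -m inch '[[0,0,0,0,0,0,10],[0,0,0,0,0,0,10],[0,0,0,0,0,0,10],[0,0,0,0,0,0,10]]' 40
```

```text
time: 24.5
tool_pos: [0.6813, -0.063, 0.156]
eef_rot: [-2.331, -2.103, 0.003]
force: [-0.5, -0.2, -0.1]
opening: 0.05
finger_force: 0.0
time: 24.9
tool_pos: [0.6828, -0.0632, 0.158]
eef_rot: [2.332, 2.104, 0.001]
force: [4.2, 0.3, 0.5]
opening: 0.0166
finger_force: 39.2
```

```bash
python3 -m inch '[[0,0,0,0,0,0,10],[0,0,0,0,-6.5,-2.8,10],[0,0,0,0,-6.4,-2.5,10],[0,0,0,0,-6.7,-2.2,10],[0,0,0,0,-6.6,-2,10],[0,0,0,0,-6.8,-1.6,10],[0,0,0,0,-6.8,-1.4,10],[0,0,0,0,-6.9,-1,10],[0,0,0,0,-6.9,-0.8,10],[0,0,0,0,-7,-0.4,10],[0,0,0,0,-6.9,-0.2,10]]' 60; python3 -m inch '[[0,0,0,0,-7,0.2,10],[0,0,0,0,-6.9,0.4,10],[0,0,0,0,-6.9,0.8,10],[0,0,0,0,-6.9,1,10],[0,0,0,0,-6.8,1.4,10],[0,0,0,0,-6.8,1.6,10],[0,0,0,0,-6.7,2,10],[0,0,0,0,-6.6,2.2,10]]'; python3 -c "
from h import *
print(to([.682,-.068,.195]))"
```

```text
time: 26.0
tool_pos: [0.6164, -0.0549, 0.1737]
eef_rot: [2.331, 2.104, 0.006]
force: [9.1, 11.2, 5.5]
opening: 0.0161
finger_force: 60.7
time: 26.8
tool_pos: [0.5619, -0.0502, 0.1636]
eef_rot: [2.331, 2.103, 0.004]
force: [5.5, 14.7, 9.1]
opening: 0.0157
finger_force: 62.4
[ -5.4 121.4 -31.1]
```

```bash
python3 -m inch '[[0,0,0,0.4,-6.5,2.5,10],[0,0,0,0.4,-6.4,2.8,10],[0,0,0,0.4,-6.2,3.1,10],[0,0,0,0.4,-6.2,3.4,10],[0,0,0,0,0,0,10]]'; python3 -m inch '[[0,0,0,0,-6,3.6,10],[0,0,0,0,-5.8,3.9,10],[0,0,0,0,0,0,10]]';python3 -m inch '[[0,0,0,0,-2,1.5,10],[0,0,0,0,0,0,10]]'
```

```text
time: 27.3
tool_pos: [0.5361, -0.0459, 0.1517]
eef_rot: [2.332, 2.104, 0.003]
force: [4.0, 4.8, 5.8]
opening: 0.0157
finger_force: 60.9
time: 27.6
tool_pos: [0.526, -0.0447, 0.1446]
eef_rot: [2.331, 2.102, 0.006]
force: [9.1, 7.1, 3.0]
opening: 0.0161
finger_force: 61.3
time: 27.8
tool_pos: [0.5256, -0.0447, 0.1441]
eef_rot: [2.329, 2.101, 0.009]
force: [12.3, 7.8, 14.7]
opening: 0.016
finger_force: 62.5
```

```bash
python3 -m inch '[[0,0,0,0,-2,1,10],[0,0,0,0,0,0,10],[0,0,0,0,0,0,10]]'; python3 -m inch '[[0,0,0,0,-2,0.5,10],[0,0,0,0,0,0,10],[0,0,0,0,0,0,10]]';python3 -c "
from h import *
a=vision.snapshot('top');b=vision.snapshot('side')
for n in ['swing_knob','lens','lever_grip','catch_paddle','spool_mid','jar_mid','screwdriver_mid']:
  u=[place_of(n,p) for p in (a,b)]
  if all(u): print(n,[round(x[0]['p'],2) for x in u],np.round(tri((a,b),[x[0]['uv'] for x in u]),3))
im=np.hstack([cv2.resize(p['img'][100:310,150:430],(400,300)) for p in (a,b)]);cv2.imwrite('pics/c8.png',im[:,:,::-1])"
```

```text
time: 28.1
tool_pos: [0.5253, -0.0447, 0.1438]
eef_rot: [2.327, 2.099, 0.013]
force: [17.5, 8.7, 19.6]
opening: 0.0161
finger_force: 63.0
time: 28.4
tool_pos: [0.525, -0.0447, 0.1437]
eef_rot: [2.326, 2.097, 0.016]
force: [26.4, 9.0, 15.4]
opening: 0.0161
finger_force: 62.8
swing_knob [0.61, 0.61] [0.62 0.14 0.3 ]
lens [0.58, 0.75] [0.571 0.176 0.272]
catch_paddle [0.83, 0.65] [ 0.598 -0.141 -0.398]
spool_mid [0.55, 0.79] [ 0.495  0.063 -0.002]
jar_mid [0.86, 0.69] [ 0.431 -0.123  0.033]
screwdriver_mid [0.63, 0.9] [ 0.393 -0.341  0.004]
```

View pics/c8.png

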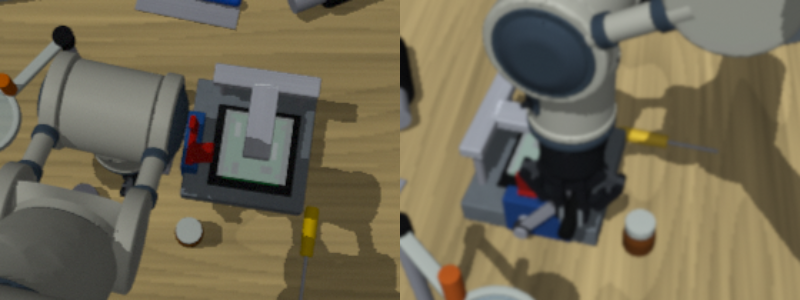

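The magnifier is out at left, at about (10,110), and the catch is open at (195,145). The lever is held at its stop in the gripper, the plate is down, and the jar, spool and screwdriver are where they were.

```bash
python3 -c "
from h import *
print(close_job())"
```

```text
the job is handed in; nothing more can be done
None
```

The job is handed in at about 28.5 s with the magnifier at its outer stop, the catch flipped fully over, and the lever held fully pulled in the gripper; the first catch push jammed at 68 N on the fingertips (no limit passed), so I redid it higher up.

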